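# Gang three carving blanks in the vise

## Task

Count three plain blocks (flat-ended, without a tenon) out of the leaning rack, stand them on end side by side between the jaws of the vise, their flat faces to the jaws, and crank the vise shut so that the jaw holds all three firmly. Leave the fourth plain block and both tenoned ones in their pockets, do not disturb the glue bottle, chisel and mallet, and let go of everything at the end.

Things in the scene. Friction and masses are not known exactly. Their poses are not given: they have to be found in the camera images.
- rack: wooden rack fixed to the bench, left or right of its middle; origin on the bench; x away from the robot at yaw 0, z up. Base 120 x 260 mm, its centre at x = -45 mm. Six pockets in a row along y (at -100, -60, -20, 20, 60, 100 mm) lean 0.50 rad (29 deg) from vertical, mouths away from the robot: they run up along (0.479, 0, 0.878). Blocks slide out along that line.
- rack_row (a point): centre of the row of seated blocks' centres; axes of the rack. Pockets are 36 x 20.5 mm and 35 mm deep, so blocks stick out 55 mm. Partitions between neighbours, 4 mm thick, reach 60 mm above the pocket floors and leave no room for fingers between blocks: pinch a block on its two 34 mm wide faces, tool leaning like the pockets. Before and behind them all is clear.
- vise_bed (a point): middle of the flat bed of the green vise, 20 mm above the bench; the vise is fixed to the bench on the side where the rack is not. x from the moving jaw (robot side) to the fixed jaw, y along the jaws, z up. Fixed jaw's face at x = 20 mm, moving jaw's at -20 mm + 10 mm per rad of crank. Jaws 150 mm long (y -75 to 75), 32 mm high over the bed: three blocks fit side by side.
- crank (a joint): the vise's crank, rad: 0 fully open, grows clockwise seen from above and closes the jaw 10 mm per rad, to 3.2 at most; starts at 0 to 0.6. The jaw meets 18 mm blocks at 2.2; from there its sprung face gives, adding 5 N of clamping per 0.1 rad: 2.6 to 2.8 is firm, from 3.1 it is solid. It turns stiffly (7 N at the knob, 13 N when firm) and stays where it is left.
- crank_axis (a point): point on the crank's vertical axis, 90 mm above the bench, 105 mm from vise_bed along the vise's -x; axes as vise_bed. Below are a gear housing 60 mm wide and the crank arm, its top 66 mm above the bench. At crank q the knob is 50 mm from this point in the direction -2.0 - q rad (counter-clockwise from the vise's x): it passes on the robot side.
- knob_mid (a point): middle of the upright, free-spinning wooden crank knob, 18 mm diameter, 42 mm tall (66 to 108 mm above the bench; this point is 90 mm above it). It can be pinched from above and led round. Its own axes spin with it.
- jaw: the moving jaw of the vise, 150 mm long, 35 mm thick with its sprung face plate, top 52 mm above the bench. Its origin lies 20 mm below vise_bed when the vise is fully open and slides along the vise's x with the jaw; its face, when nothing presses on it, is at x = -20 mm from the origin.
- glue_bottle: white glue bottle, 58 mm diameter, 150 mm tall, between rack and vise; origin at the centre of its underside. Not to be disturbed.
- chisel: chisel lying on the bench in front of the robot, 250 mm long along its x (handle to -x, 26 mm wide, 24 mm high); origin under the ferrule. Not to be disturbed.
- mallet: wooden mallet lying at the far side of the bench: head 70 x 110 x 60 mm with its origin under its centre, handle 210 mm along its own -x. Not to be disturbed.
- plain1: plain pale wooden block 18 x 34 x 90 mm (x thickness, y width, z length), 45 g, in one of the rack's pockets at the start. Origin at its centre; z runs along its length, towards the free end as it stands in the rack. Flat ends, nothing on them.
- plain2: plain pale wooden block 18 x 34 x 90 mm (x thickness, y width, z length), 45 g, in one of the rack's pockets at the start. Origin at its centre; z runs along its length, towards the free end as it stands in the rack. Flat ends, nothing on them.
- plain3: plain pale wooden block 18 x 34 x 90 mm (x thickness, y width, z length), 45 g, in one of the rack's pockets at the start. Origin at its centre; z runs along its length, towards the free end as it stands in the rack. Flat ends, nothing on them.
- plain4: plain pale wooden block 18 x 34 x 90 mm (x thickness, y width, z length), 45 g, in one of the rack's pockets at the start. Origin at its centre; z runs along its length, towards the free end as it stands in the rack. Flat ends, nothing on them.
- tenon1: tenoned pale wooden block 18 x 34 x 90 mm (x thickness, y width, z length), 45 g, in one of the rack's pockets at the start. Origin at its centre; z runs along its length, towards the free end as it stands in the rack. A round tenon, 16 mm diameter and 20 mm long, stands on its free end: the wrong kind.
- tenon2: tenoned pale wooden block 18 x 34 x 90 mm (x thickness, y width, z length), 45 g, in one of the rack's pockets at the start. Origin at its centre; z runs along its length, towards the free end as it stands in the rack. A round tenon, 16 mm diameter and 20 mm long, stands on its free end: the wrong kind.
Things that resemble listed ones, but are neither listed nor needed, are in the scene too. Leave any yellow look-alike of the plain1 alone.

How it is judged:
At the end, for the whole second after the job is handed in: Three plain blocks stand on the vise bed: upright and square to the jaws within 0.1 rad, centre 40-50 mm above the bed and within 70 mm of the jaws' middle, each pressed by the moving jaw with over 3 N. The other three blocks are within 15 mm of their starts. Blocks and crank are at rest ((((contact force between jaw and plain2 above 3 N and angle between the z axis of plain2 and the z axis of vise_bed, either way round below 0.1 rad and angle between the x axis of plain2 and the x axis of vise_bed, either way round below 0.1 rad and z of plain2 in the frame of vise_bed between 0.04 and 0.05 m and y of plain2 in the frame of vise_bed between -0.07 and 0.07 m and linear speed of plain2 below 0.01 m/s) and (contact force between jaw and plain3 above 3 N and angle between the z axis of plain3 and the z axis of vise_bed, either way round below 0.1 rad and angle between the x axis of plain3 and the x axis of vise_bed, either way round below 0.1 rad and z of plain3 in the frame of vise_bed between 0.04 and 0.05 m and y of plain3 in the frame of vise_bed between -0.07 and 0.07 m and linear speed of plain3 below 0.01 m/s) and (contact force between jaw and plain4 above 3 N and angle between the z axis of plain4 and the z axis of vise_bed, either way round below 0.1 rad and angle between the x axis of plain4 and the x axis of vise_bed, either way round below 0.1 rad and z of plain4 in the frame of vise_bed between 0.04 and 0.05 m and y of plain4 in the frame of vise_bed between -0.07 and 0.07 m and linear speed of plain4 below 0.01 m/s) and distance of plain1 from where it was at the start of the episode below 0.015 m and linear speed of plain1 below 0.01 m/s) or ((contact force between jaw and plain1 above 3 N and angle between the z axis of plain1 and the z axis of vise_bed, either way round below 0.1 rad and angle between the x axis of plain1 and the x axis of vise_bed, either way round below 0.1 rad and z of plain1 in the frame of vise_bed between 0.04 and 0.05 m and y of plain1 in the frame of vise_bed between -0.07 and 0.07 m and linear speed of plain1 below 0.01 m/s) and (contact force between jaw and plain3 above 3 N and angle between the z axis of plain3 and the z axis of vise_bed, either way round below 0.1 rad and angle between the x axis of plain3 and the x axis of vise_bed, either way round below 0.1 rad and z of plain3 in the frame of vise_bed between 0.04 and 0.05 m and y of plain3 in the frame of vise_bed between -0.07 and 0.07 m and linear speed of plain3 below 0.01 m/s) and (contact force between jaw and plain4 above 3 N and angle between the z axis of plain4 and the z axis of vise_bed, either way round below 0.1 rad and angle between the x axis of plain4 and the x axis of vise_bed, either way round below 0.1 rad and z of plain4 in the frame of vise_bed between 0.04 and 0.05 m and y of plain4 in the frame of vise_bed between -0.07 and 0.07 m and linear speed of plain4 below 0.01 m/s) and distance of plain2 from where it was at the start of the episode below 0.015 m and linear speed of plain2 below 0.01 m/s) or ((contact force between jaw and plain1 above 3 N and angle between the z axis of plain1 and the z axis of vise_bed, either way round below 0.1 rad and angle between the x axis of plain1 and the x axis of vise_bed, either way round below 0.1 rad and z of plain1 in the frame of vise_bed between 0.04 and 0.05 m and y of plain1 in the frame of vise_bed between -0.07 and 0.07 m and linear speed of plain1 below 0.01 m/s) and (contact force between jaw and plain2 above 3 N and angle between the z axis of plain2 and the z axis of vise_bed, either way round below 0.1 rad and angle between the x axis of plain2 and the x axis of vise_bed, either way round below 0.1 rad and z of plain2 in the frame of vise_bed between 0.04 and 0.05 m and y of plain2 in the frame of vise_bed between -0.07 and 0.07 m and linear speed of plain2 below 0.01 m/s) and (contact force between jaw and plain4 above 3 N and angle between the z axis of plain4 and the z axis of vise_bed, either way round below 0.1 rad and angle between the x axis of plain4 and the x axis of vise_bed, either way round below 0.1 rad and z of plain4 in the frame of vise_bed between 0.04 and 0.05 m and y of plain4 in the frame of vise_bed between -0.07 and 0.07 m and linear speed of plain4 below 0.01 m/s) and distance of plain3 from where it was at the start of the episode below 0.015 m and linear speed of plain3 below 0.01 m/s) or ((contact force between jaw and plain1 above 3 N and angle between the z axis of plain1 and the z axis of vise_bed, either way round below 0.1 rad and angle between the x axis of plain1 and the x axis of vise_bed, either way round below 0.1 rad and z of plain1 in the frame of vise_bed between 0.04 and 0.05 m and y of plain1 in the frame of vise_bed between -0.07 and 0.07 m and linear speed of plain1 below 0.01 m/s) and (contact force between jaw and plain2 above 3 N and angle between the z axis of plain2 and the z axis of vise_bed, either way round below 0.1 rad and angle between the x axis of plain2 and the x axis of vise_bed, either way round below 0.1 rad and z of plain2 in the frame of vise_bed between 0.04 and 0.05 m and y of plain2 in the frame of vise_bed between -0.07 and 0.07 m and linear speed of plain2 below 0.01 m/s) and (contact force between jaw and plain3 above 3 N and angle between the z axis of plain3 and the z axis of vise_bed, either way round below 0.1 rad and angle between the x axis of plain3 and the x axis of vise_bed, either way round below 0.1 rad and z of plain3 in the frame of vise_bed between 0.04 and 0.05 m and y of plain3 in the frame of vise_bed between -0.07 and 0.07 m and linear speed of plain3 below 0.01 m/s) and distance of plain4 from where it was at the start of the episode below 0.015 m and linear speed of plain4 below 0.01 m/s)) and velocity of joint crank below 0.05 rad/s and distance of each of tenon1, tenon2 from where it was at the start of the episode below 0.015 m and linear speed of each of tenon1, tenon2 below 0.01 m/s); the robot touches nothing.
It fails at once if the glue bottle is moved more than 30 mm (distance of glue_bottle from where it was at the start of the episode above 0.03 m).
It fails at once if the chisel is moved more than 30 mm (distance of chisel from where it was at the start of the episode above 0.03 m).
It fails at once if the mallet is moved more than 30 mm (distance of mallet from where it was at the start of the episode above 0.03 m).
It also fails if it takes over 72 s, if anything falls off the work surface, if the arm or the gripper's body presses on something with over 40 N, if the wrist force passes 120 N, or if a joint passes its speed limit or range.

## Robot

A 6-joint arm with a two-finger parallel gripper is mounted at the origin on the work surface. World frame = base frame: x ahead of the robot, y to its left, z up, the work surface at z = 0. Lengths are in m, angles in rad, forces in N, time in s.
With the tool pointing down it reaches from about 0.375 to 0.9 m from the base axis. Payload 3.1 kg.
Tool frame: the origin (TCP) lies on the centre line of the jaws, within the pads' length; the fingertips stand 8 mm ahead of it and the grasp point (between the pads) lies 11 mm behind it; z points along the fingers, y is the line along which they close (so a half turn about z gives the same grasp; the last joint's range is limited). The gripper opens to 87 mm and grips with 3 to 60 N. Pads are 19 mm wide; open, the fingers measure 117 mm over their backs; the gripper's body (75 mm by 190 mm) begins 51 mm behind the grasp point.
Start: joints at [-1.409, 0.527, 1.433, -0, 1.181, -0.178], TCP at [0.208, -0.589, 0.231] pointing down, gripper open.
Joint ranges: [-3.08, 3.08], [-0.75, 2.2], [0.22, 2.44], [-1.43, 4.57], [0, 2.65], [-2.85, 2.85]. Speed limits (rad/s): [2.79, 2.79, 3.14, 3.14, 3.14, 3.14].

## Interface

Orientations are given as a unit quaternion [x, y, z, w].
In Python, from rig import robot gives the robot as it stands. The module is installed in compiled form; this text tells all that it offers.
- The arm moves only by the tool send_rows, never from a script. Its argument "increments" is one flat list of numbers, 7 for each row, row after row: the turn, a rotation vector about the world's x, y, z in rad, then the shift along the world's x, y, z in cm, then the opening, from 0 (shut) to 1 (fully open). A call has 1 to 20 rows; each row shifts and turns the commanded pose from where the row before left it; what a row does not reach is not made up. A row lasts 1/12 s, in which the tool goes at most 41.7 mm and 7.16 degrees, less where a joint would pass 70% of its speed; a pose out of reach is approached as far as the arm can. A call is refused whole if a number of a shift passes 4.17 or a number of a turn 0.125, either way. A call with a gripper value outside its range is refused whole. The fingers move at their own pace and stop on an object; "newtons" is the grip in N (left out, the last holds). Time passes only in rows, so rows that do not move let the fingers close. It gives the time, the measured TCP pose, the force, the opening and the grip force at its end, in the units of the state.
- robot.get_obs(): the state, without advancing time (a new reading comes with each control period).
- robot.camera(name): name is "side" or "top" or "wrist"; returns a dict with "image" (384x512x3 uint8, red, green, blue), "range_z" (384x512 float32, m along the optical axis (not along the pixel's ray), 0 where there is no reading), "fx", "fy", "cx", "cy" (pixels), "dist_coeffs" ([k1, k2, p1, p2, k3] as OpenCV has them; the pictures are not rectified), "R" (3x3) and "t" (3): a world point X has camera coordinates R X + t. Camera axes: x right, y down, z forward; pixel columns grow to the right and rows downward; lengths in m; the calibration is good to about 2 mm. A picture is of the moment at which its call begins.
- robot.hand_in(): hands the job in; it is judged then, once.
The state is a dict: "time": time; "q": joint angles; "joint_velocities": joint speeds; "joint_torque": joint torques, N m; "position": TCP position; "tool_rot": TCP orientation; "ft_force": force on the tool from outside, world axes, zero at the start; "moment": the same for the moment, N m; "grip_width": finger opening in m; "grip_force": force on a finger pad.
Only numpy, scipy, OpenCV 4.12 (cv2) and the standard library are available. Lean on these libraries where they do the work, as an engineer would, in place of code of your own. Each camera call takes 0.05 s, during which the arm holds its last target. There are 200 camera calls.

## Working session

There is one attempt and no reset: what is moved stays moved. The work goes in short steps, Python scripts to look and compute and a tool call to move; the robot and the scene stay as the last step left them, time stands still between calls to the robot, and variables do not carry over. Pictures are saved under pics/ and viewed, at most 10 in all, crops included, and the job is handed in when it is done.

Besides the shell and the picture viewer there is one more tool, called after "Emit:" by a JSON object that holds its "op" and its "data", one argument or row to a line. send_rows: Moves the arm, as the interface text tells. Its arguments: {"type":"object","properties":{"increments":{"type":"array"},"newtons":{"type":"number"}},"required":["increments"]}

```bash
mkdir -p pics; cat > h.py <<'E'
import numpy as np, cv2
from rig import robot
def cam(n):
    c=robot.camera(n); c['K']=np.array([[c['fx'],0,c['cx']],[0,c['fy'],c['cy']],[0,0,1]]); c['d']=np.array(c['dist_coeffs']); c['R']=np.array(c['R']); c['t']=np.array(c['t']); return c
def save(c,name): cv2.imwrite('pics/'+name,c['image'][:,:,::-1])
def ray(c,uv):
    p=cv2.undistortPoints(np.array(uv,float).reshape(-1,1,2),c['K'],c['d']).reshape(-1,2)
    return -c['R'].T@c['t'], np.c_[p,np.ones(len(p))]@c['R']
def plane(c,uv,z):
    o,d=ray(c,uv); return o+d*((z-o[2])/d[:,2])[:,None]
def depth(c,uv):
    o,d=ray(c,uv); uv=np.array(uv,int).reshape(-1,2); return o+d*c['range_z'][uv[:,1],uv[:,0]][:,None]
def cloud(c):
    v,u=np.mgrid[0:384,0:512]; return depth(c,np.c_[u.ravel(),v.ravel()]).reshape(384,512,3)
def proj(c,X): return cv2.projectPoints(np.array(X,float).reshape(-1,1,3),cv2.Rodrigues(c['R'])[0],c['t'],c['K'],c['d'])[0].reshape(-1,2)
E
python3 - <<'E'
from h import *
ims=[]
for n in ('top','side'):
    c=cam(n); ims.append(c['image']); print(n,(-c['R'].T@c['t']).round(3),c['R'][2].round(2), c['fx']); np.savez(n+'0.npz',**c)
    save(c,n+'0.png')
print({k:np.round(v,3) for k,v in robot.get_obs().items()})
E
```

```text
top [ 0.481 -0.02   1.294] [ 0.08  0.02 -1.  ] 445.88366895304074
side [0.502 0.631 0.832] [ 0.1  -0.66 -0.75] 440.82864170287485
{'time': np.float64(0.1), 'q': array([-1.409,  0.528,  1.434,  0.   ,  1.181, -0.178]), 'joint_velocities': array([-0.   , -0.   , -0.002, -0.   ,  0.001, -0.001]), 'joint_torque': array([-1.0000e-03, -4.4099e+01, -1.7715e+01,  6.3000e-02,  5.3000e-02,
       -0.0000e+00]), 'position': array([ 0.208, -0.589,  0.23 ]), 'tool_rot': array([ 0.986,  0.169,  0.   , -0.001]), 'ft_force': array([-0.583, -0.25 , -0.127]), 'moment': array([-0.014, -0.051,  0.019]), 'grip_force': np.float64(0.0), 'grip_width': np.float64(0.087)}
```

View pics/top0.png

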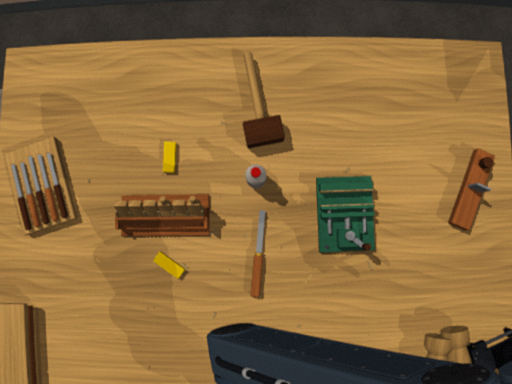

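View pics/side0.png

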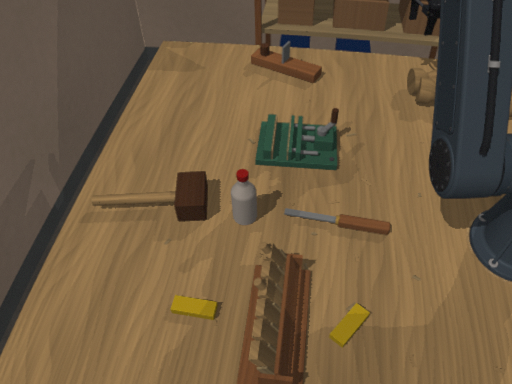

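Top view: rack at (163,215) on the left, vise at (346,215) on the right, crank knob at (366,247), bottle (257,175), chisel (260,250), mallet (264,130). The yellow look-alikes lie at (170,157) and (170,265). Next a close crop plus measurements.

```bash
cat > m.py <<'E'
from h import *
T={k:v for k,v in np.load('top0.npz').items()}; S={k:v for k,v in np.load('side0.npz').items()}
a=cv2.resize(T['image'][185:245,105:220],None,fx=6.5,fy=6.5,interpolation=cv2.INTER_CUBIC)[:,:,::-1]
b=cv2.resize(S['image'][240:384,235:320],None,fx=4,fy=4,interpolation=cv2.INTER_CUBIC)[:,:,::-1]
cv2.imwrite('pics/crop.png',np.hstack([cv2.resize(a,(460,240)),cv2.resize(b,(340,576))[:240]]) if 0 else a)
cv2.imwrite('pics/cropb.png',b)
for c,n in ((T,'top'),(S,'side')):
    P=cloud(c).reshape(-1,3); h=cv2.cvtColor(c['image'],cv2.COLOR_RGB2HSV).reshape(-1,3)
    ok=c['range_z'].ravel()>0
    g=ok&(h[:,0]>60)&(h[:,0]<95)&(h[:,1]>100)&(P[:,1]<-.05)&(P[:,0]>.2)
    print(n,'green',g.sum())
    for lo,hi in ((.01,.03),(.046,.06)):
        Q=P[g&(P[:,2]>lo)&(P[:,2]<hi)]; print(lo,len(Q),cv2.minAreaRect((Q[:,:2]*1000).astype(np.float32)))
    R=ok&(P[:,1]>.12)&(P[:,1]<.6)&(P[:,0]>.3)&(P[:,0]<.65)&(h[:,0]<16)&(h[:,1]>150)
    Q=P[R&(P[:,2]>-.02)&(P[:,2]<.2)]; print('rack',len(Q),cv2.minAreaRect((Q[:,:2]*1000).astype(np.float32)),Q.max(0),Q.min(0))
    k=ok&(P[:,2]>.085)&(P[:,2]<.13)&(P[:,1]<-.2)&(P[:,1]>-.45)&(P[:,0]>.33)&(P[:,0]<.5); Q=P[k]; print('knob',len(Q),Q.mean(0),Q.min(0),Q.max(0), np.median(Q,0))
    k=ok&(P[:,2]>.10)&(P[:,1]>.05)&(P[:,0]>.3)&(P[:,0]<.7);Q=P[k&(P[:,1]>.12)];print('blk',len(Q),Q.min(0),Q.max(0))
E
python3 m.py
```

```text
top green 3090
0.01 2065 ((531.0848999023438, -268.0711669921875), (210.9669952392578, 158.7382049560547), 1.8365013599395752)
0.046 935 ((528.484619140625, -267.28021240234375), (183.2284393310547, 146.8597869873047), 1.7741700410842896)
rack 2964 ((498.3298645019531, 366.7030944824219), (486.1681213378906, 238.94503784179688), 83.2733154296875) [0.64097977 0.59991711 0.13570664] [ 0.35821269  0.12202827 -0.00941683]
knob 51 [ 0.43806571 -0.30859857  0.10334505] [ 0.42962534 -0.31953771  0.0855838 ] [ 0.44588361 -0.30104421  0.11135718] [ 0.43791332 -0.30807914  0.10471975]
blk 778 [0.54012799 0.13838503 0.10017356] [0.57805387 0.3713023  0.13915096]
side green 1810
0.01 1154 ((531.9774169921875, -262.49517822265625), (209.66563415527344, 156.34902954101562), 1.4886133670806885)
0.046 522 ((530.0409545898438, -263.1893615722656), (178.55279541015625, 145.18609619140625), 1.3734276294708252)
rack 2139 ((531.6770629882812, 256.14007568359375), (117.973388671875, 260.6380615234375), 0.41554829478263855) [0.59097633 0.38647426 0.08011   ] [0.47230226 0.12573652 0.00868886]
knob 72 [ 0.44062149 -0.30358002  0.10065737] [ 0.43120898 -0.31526551  0.0851698 ] [ 0.44911746 -0.29744505  0.11158967] [ 0.44029377 -0.3026083   0.10158146]
blk 1840 [0.53932723 0.13863688 0.10005309] [0.57773459 0.37309238 0.13810662]
```

View pics/crop.png

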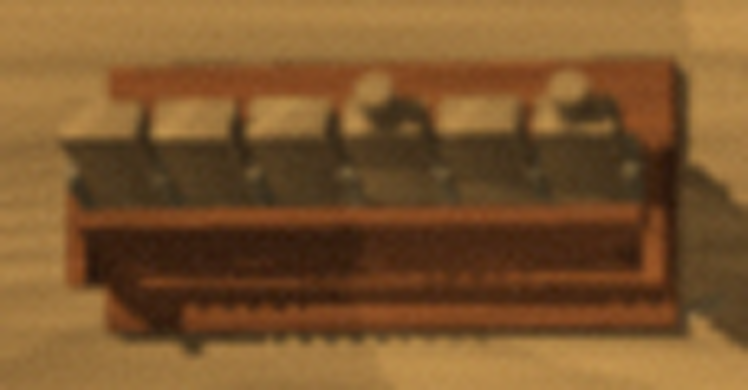

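View pics/cropb.png

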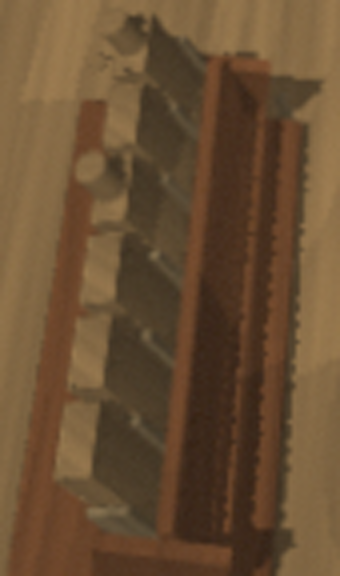

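Crop: from left (+y) the free ends are plain, plain, plain, tenon (375,90), plain, tenon (570,88). Yellow ones are elsewhere. I take pockets +100, +60, +20, the three plains at crop x≈105, 195, 290. Now finer geometry.

```bash
cat > m2.py <<'E'
from h import *
for n in ('top','side'):
    c={k:v for k,v in np.load(n+'0.npz').items()}
    P=cloud(c).reshape(-1,3); h=cv2.cvtColor(c['image'],cv2.COLOR_RGB2HSV).reshape(-1,3); ok=c['range_z'].ravel()>0
    print(n,'bench z near rack',np.median(P[ok&(abs(P[:,0]-.65)<.02)&(abs(P[:,1]-.25)<.03),2]).round(4),'near vise',np.median(P[ok&(abs(P[:,0]-.5)<.03)&(abs(P[:,1]+.42)<.03),2]).round(4))
    # blocks
    u=P@[.479,0,.878]; v=P@[.878,0,-.479]
    for k in (100,60,20,-20,-60,-100):
        m=ok&(abs(P[:,1]-.2555-k/1000)<.013)&(P[:,2]>.07)&(P[:,2]<.15)&(P[:,0]>.5)&(P[:,0]<.62)
        t=np.percentile(u[m],80); mm=m&(abs(u-t)<.004)
        f=m&(u<t-.012)&(u>t-.045)  # front face
        print(k,'u top',t.round(4),'v top',v[mm].min().round(4),v[mm].max().round(4),'v front med',np.median(v[f]).round(4),f.sum())
    m=ok&(P[:,2]>.10)&(P[:,2]<.15)&(P[:,1]>.12)&(P[:,0]>.5)&(P[:,0]<.62)
    print('y ext',np.percentile(P[m,1],[0.5,99.5]).round(4))
    # vise: jaw tops
    g=ok&(P[:,1]<-.17)&(P[:,1]>-.36)&(P[:,0]>.42)&(P[:,0]<.66)
    J=P[g&(P[:,2]>.046)&(P[:,2]<.058)]
    hh,e=np.histogram(J[:,0],bins=np.arange(.42,.66,.004)); print('jaw hist',[(round(x,3),int(a)) for a,x in zip(hh,e) if a])
    far=J[J[:,0]>.565]; print('fixed',cv2.minAreaRect((far[:,:2]*1000).astype(np.float32)),'z',np.median(J[:,2]))
E
python3 m2.py
python3 - <<'E'
import sys; sys.path.insert(0,'.')
import os; os.chdir('.')
from h import *
T={k:v for k,v in np.load('top0.npz').items()}; S={k:v for k,v in np.load('side0.npz').items()}
a=cv2.resize(T['image'][170:262,308:388],(400,460),interpolation=cv2.INTER_CUBIC); b=cv2.resize(S['image'][95:187,250:350],(400,368),interpolation=cv2.INTER_CUBIC)
b=np.vstack([b,np.zeros((92,400,3),np.uint8)]); cv2.imwrite('pics/vise.png',np.hstack([a,b])[:,:,::-1])
E
```

```text
top bench z near rack -0.0004 near vise -0.0006
100 u top 0.3666 v top 0.4268 0.4477 v front med 0.4278 56
60 u top 0.3669 v top 0.4267 0.4466 v front med 0.4282 59
20 u top 0.3674 v top 0.4269 0.4462 v front med 0.4289 60
-20 u top 0.3768 v top 0.4281 0.4386 v front med 0.4292 59
-60 u top 0.3666 v top 0.4271 0.4461 v front med 0.4292 66
-100 u top 0.3746 v top 0.4304 0.4445 v front med 0.4298 65
y ext [0.1393 0.3693]
jaw hist [(np.float64(0.436), 29), (np.float64(0.44), 17), (np.float64(0.444), 28), (np.float64(0.448), 16), (np.float64(0.452), 14), (np.float64(0.456), 17), (np.float64(0.46), 9), (np.float64(0.464), 18), (np.float64(0.468), 8), (np.float64(0.472), 22), (np.float64(0.476), 11), (np.float64(0.48), 31), (np.float64(0.484), 18), (np.float64(0.488), 1), (np.float64(0.52), 40), (np.float64(0.524), 62), (np.float64(0.528), 96), (np.float64(0.532), 37), (np.float64(0.536), 6), (np.float64(0.544), 57), (np.float64(0.548), 76), (np.float64(0.552), 58), (np.float64(0.556), 34), (np.float64(0.592), 32), (np.float64(0.596), 66), (np.float64(0.6), 63), (np.float64(0.604), 93), (n
[... 898 characters left out ...]
 8), (np.float64(0.48), 10), (np.float64(0.484), 17), (np.float64(0.488), 2), (np.float64(0.504), 2), (np.float64(0.512), 1), (np.float64(0.516), 1), (np.float64(0.52), 36), (np.float64(0.524), 58), (np.float64(0.528), 60), (np.float64(0.532), 37), (np.float64(0.54), 3), (np.float64(0.544), 48), (np.float64(0.548), 59), (np.float64(0.552), 56), (np.float64(0.556), 13), (np.float64(0.592), 33), (np.float64(0.596), 59), (np.float64(0.6), 59), (np.float64(0.604), 58), (np.float64(0.608), 60), (np.float64(0.612), 57), (np.float64(0.616), 40), (np.float64(0.62), 4)]
fixed ((606.9650268554688, -266.2632751464844), (25.453933715820312, 154.94497680664062), 1.6299186944961548) z 0.054251719487776184
```

View pics/vise.png

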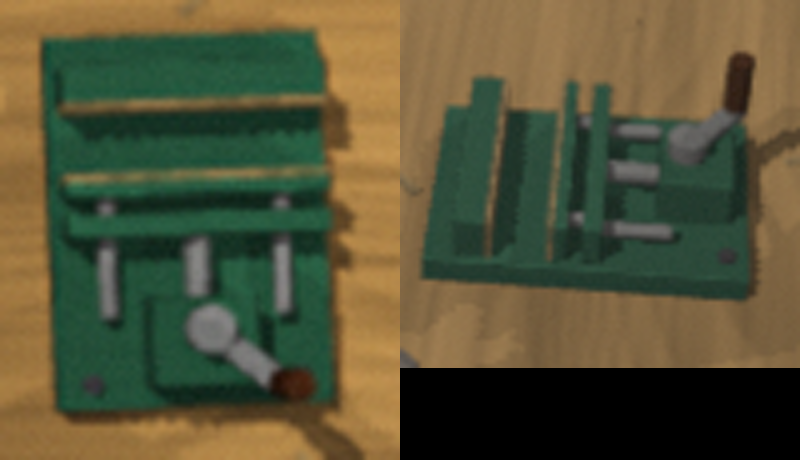

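Emit:
{"op": "send_rows", "data": {
  "increments": [0, 0, 0.1025, 2.75, 3.5, 0.3, 0.6, 0, 0, 0.1025, 2.75, 3.5, 0.3, 0.6, 0, 0, 0.1025, 2.75, 3.5, 0.3, 0.6, 0, 0, 0.1025, 2.75, 3.5, 0.3, 0.6, 0, 0, 0.1025, 2.75, 3.5, 0.3, 0.6, 0, 0, 0.1025, 2.75, 3.5, 0.3, 0.6, 0, 0, 0.1025, 2.75, 3.5, 0.3, 0.6, 0, 0, 0.1025, 2.75, 3.5, 0.3, 0.6, 0, 0, 0.1025, 2.75, 3.5, 0.3, 0.6, 0, 0, 0.1025, 2.75, 3.5, 0.3, 0.6, 0, 0, 0.1025, 2.75, 3.5, 0.3, 0.6, 0, 0, 0.1025, 2.75, 3.5, 0.3, 0.6, 0, 0.1, 0, 0.3, 4, -0.2, 0.6, 0, 0.1, 0, 0.3, 4, -0.2, 0.6, 0, 0.1, 0, 0.3, 4, -0.2, 0.6, 0, 0.1, 0, 0.3, 4, -0.2, 0.6, 0, 0.1, 0, 0.3, 4, -0.2, 0.6, 0, 0, 0, 1, 4, -1, 0.6, 0, 0, 0, 1, 4, -1, 0.6, 0, 0, 0, 1, 4, -1, 0.6],
  "newtons": 30
}}

```text
time: 1.77
position: [0.5611, 0.123, 0.2233]
tool_rot: [0.685, 0.685, -0.176, -0.175]
ft_force: [0.3, -0.6, 0.1]
grip_width: 0.0523
grip_force: 0.0
```

Emit:
{"op": "send_rows", "data": {
  "increments": [0, 0, 0, 0.7, 3.8, -0.5, 0.6, 0, 0, 0, 0.7, 3.8, -0.5, 0.6, 0, 0, 0, 0.7, 3.8, -0.5, 0.6, 0, 0, 0, 0.7, 3.8, -0.5, 0.6, 0, 0, 0, 0.7, 3.8, -0.5, 0.6, 0, 0, 0, 0, 0, 0, 0.6, 0, 0, 0, 0, 0, 0, 0.6]
}}

```text
time: 2.35
position: [0.5949, 0.313, 0.198]
tool_rot: [0.684, 0.686, -0.176, -0.175]
ft_force: [-0.5, -0.8, 0.4]
grip_width: 0.0521
grip_force: 0.0
```

```bash
cat > tgt.py <<'E'
from h import *
import sys
from scipy.spatial.transform import Rotation as Ro
o=robot.get_obs(); p=np.array(o['position']); R=Ro.from_quat(o['tool_rot']).as_matrix()
print('t',o['time'],'pos',p.round(4),'z',R[:,2].round(3),'y',R[:,1].round(3),'w',o['grip_width'],'F',np.round(o['ft_force'],1),'grip',o['grip_force'],'q',np.round(o['q'],2))
if len(sys.argv)>3: print('shift cm',((np.array(sys.argv[1:4],float)-p)*100).round(2))
E
python3 tgt.py .602 .356 .191
python3 - <<'E'
from h import *
c=cam('wrist'); save(c,'w1.png'); np.savez('w1.npz',**c)
E
```

```text
t 2.35 pos [0.5949 0.313  0.198 ] z [-0.481 -0.003 -0.877] y [ 0.877  0.002 -0.481] w 0.05213162915838238 F [-0.5 -0.8  0.4] grip 0.0 q [0.26 0.85 0.96 0.13 1.82 0.26]
shift cm [ 0.71  4.3  -0.7 ]
```

View pics/w1.png

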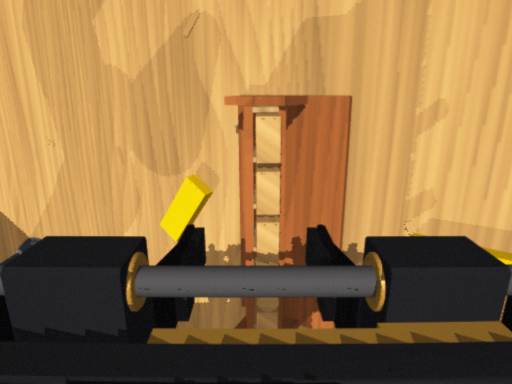

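Wrist view: the three plain ends show at (268,135), (268,190), (268,240), with the far end (+y) at top. Yellow look-alike at (187,207). I refine from this picture's depth.

```bash
python3 - <<'E'
from h import *
c={k:v for k,v in np.load('w1.npz').items()}; P=cloud(c)
for uv in ((268,135),(268,190),(268,240)): print(uv,P[uv[1],uv[0]].round(4))
u=P@[.479,0,.878]; v=P@[.878,0,-.479]
m=(u>.36)&(u<.375)&(c['range_z']>0); m[:100]=0;m[255:]=0
ys=P[...,1][m]
for lo,hi in ((.34,.37),(.30,.33),(.26,.29)):
    k=m&(P[...,1]>lo)&(P[...,1]<hi); print(lo,k.sum(),'u',np.median(u[k]).round(4),'v',np.percentile(v[k],[2,98]).round(4))
h,e=np.histogram(ys,bins=np.arange(.24,.39,.003)); print(list(zip(e.round(3).tolist(),h.tolist())))
E
```

```text
(268, 135) [0.5596 0.3581 0.1146]
(268, 190) [0.5598 0.3172 0.1139]
(268, 240) [0.5606 0.277  0.1143]
0.34 1045 u 0.3685 v [0.4279 0.4451]
0.3 933 u 0.3686 v [0.428  0.4454]
0.26 690 u 0.3687 v [0.4289 0.446 ]
[(0.24, 0), (0.243, 0), (0.246, 0), (0.249, 0), (0.252, 0), (0.255, 0), (0.258, 0), (0.261, 0), (0.264, 69), (0.267, 81), (0.27, 74), (0.273, 89), (0.276, 74), (0.279, 87), (0.282, 79), (0.285, 80), (0.288, 88), (0.291, 110), (0.294, 0), (0.297, 60), (0.3, 85), (0.303, 93), (0.306, 93), (0.309, 89), (0.312, 87), (0.315, 94), (0.318, 94), (0.321, 101), (0.324, 95), (0.327, 102), (0.33, 122), (0.333, 0), (0.336, 25), (0.339, 99), (0.342, 101), (0.345, 100), (0.348, 113), (0.351, 108), (0.354, 101), (0.357, 100), (0.36, 103), (0.363, 119), (0.366, 104), (0.369, 125), (0.372, 3), (0.375, 0), (0.378, 0), (0.381, 0), (0.384, 0), (0.387, 0)]
```

Emit:
{"op": "send_rows", "data": {
  "increments": [0, 0, 0, 0.87, 0.2, -0.38, 0.6, 0, 0, 0, -1.46, 0, -2.68, 0.6, 0, 0, 0, -1.46, 0, -2.68, 0.6, 0, 0, 0, -1.46, 0, -2.68, 0.6, 0, 0, 0, -1.46, 0, -2.68, 0.6, 0, 0, 0, 0, 0, 0, 0.6, 0, 0, 0, 0, 0, 0, 0.6]
}}

```text
time: 2.98
position: [0.5454, 0.3111, 0.0883]
tool_rot: [0.686, 0.684, -0.177, -0.176]
ft_force: [0.2, -0.3, 0.4]
grip_width: 0.0519
grip_force: 0.0
```

```bash
python3 tgt.py .5452 .315 .0871
```

```text
t 2.9833 pos [0.5454 0.3111 0.0883] z [-0.483 -0.    -0.876] y [ 0.876 -0.003 -0.483] w 0.051862154934805255 F [ 0.2 -0.3  0.4] grip 0.0 q [0.28 0.9  1.18 0.13 1.55 0.24]
shift cm [-0.02  0.39 -0.12]
```

Emit:
{"op": "send_rows", "data": {
  "increments": [0, 0, 0, 0, 0, 0, 0.1, 0, 0, 0, 0, 0, 0, 0.1, 0, 0, 0, 0, 0, 0, 0.1, 0, 0, 0, 0, 0, 0, 0.1, 0, 0, 0, 0, 0, 0, 0.1],
  "newtons": 25
}}

```text
time: 3.4
position: [0.5472, 0.313, 0.0897]
tool_rot: [0.686, 0.685, -0.174, -0.174]
ft_force: [-0.3, -0.5, 0.2]
grip_width: 0.0267
grip_force: 0.0
```

Emit:
{"op": "send_rows", "data": {
  "increments": [0, 0, 0, 0, 0, 0, 0.1, 0, 0, 0, 0, 0, 0, 0.1, 0, 0, 0, 0, 0, 0, 0.1, 0, 0, 0, 0, 0, 0, 0.1]
}}

```text
time: 3.73
position: [0.5462, 0.313, 0.0892]
tool_rot: [0.685, 0.685, -0.175, -0.175]
ft_force: [-0.1, -0.2, 3.9]
grip_width: 0.0179
grip_force: 25.1
```

```bash
python3 tgt.py .5452 .315 .0871
```

```text
t 3.7333 pos [0.5462 0.313  0.0892] z [-0.48   0.    -0.877] y [ 0.877 -0.001 -0.48 ] w 0.017912216694046898 F [-0.1 -0.2  3.9] grip 25.072567826136947 q [0.28 0.9  1.17 0.13 1.55 0.24]
shift cm [-0.1   0.2  -0.21]
```

Emit:
{"op": "send_rows", "data": {
  "increments": [0, 0, 0, 1.05, 0, 1.92, 0.1, 0, 0, 0, 1.05, 0, 1.92, 0.1, 0, 0, 0, 1.05, 0, 1.92, 0.1, 0, 0, 0, 1.05, 0, 1.92, 0.1, 0, 0, 0, 1.05, 0, 1.92, 0.1, 0, -0.1, 0, 0, -2.8, 3, 0.1, 0, -0.1, 0, 0, -2.8, 3, 0.1, 0, -0.1, 0, 0, -2.8, 3, 0.1, 0, -0.1, 0, 0, -3.9, 0.2, 0.1, 0, -0.1, 0, 0, -3.9, 0.2, 0.1, 0, 0, 0, 0, -3.9, 0, 0.1, 0, 0, 0, 0, -3.9, 0, 0.1, 0, 0, 0, 0, -3.9, 0, 0.1, 0, 0, 0, 0, -3.9, 0, 0.1, 0, 0, 0, 0, -3.9, 0, 0.1, 0, 0, 0, 0, -3.9, 0, 0.1, 0, 0, 0.01, -0.3, -3.9, 0, 0.1, 0, 0, 0.01, -0.4, -3.9, 0, 0.1, 0, 0, 0.01, -0.4, -3.9, 0, 0.1, 0, 0, 0, -0.4, -3, 0, 0.1]
}}

```text
time: 5.4
position: [0.5833, -0.2334, 0.2783]
tool_rot: [0.697, 0.717, -0.0, 0.0]
ft_force: [0.2, -0.8, 0.2]
grip_width: 0.0179
grip_force: 25.0
```

Emit:
{"op": "send_rows", "data": {
  "increments": [0, 0, 0, 0, -2.5, -3, 0.1, 0, 0, 0, 0, 0, -3, 0.1, 0, 0, 0, 0, 0, 0, 0.1]
}}

```text
time: 5.65
position: [0.5798, -0.2549, 0.2124]
tool_rot: [0.698, 0.716, -0.001, -0.006]
ft_force: [-1.9, 0.8, -1.4]
grip_width: 0.018
grip_force: 25.0
```

```bash
python3 tgt.py .5771 -.3075 .082
python3 - <<'E'
from h import *
c=cam('wrist'); save(c,'w2.png'); np.savez('w2.npz',**c)
E
```

```text
t 5.65 pos [ 0.5798 -0.2549  0.2124] z [-0.01   0.007 -1.   ] y [ 1.     0.026 -0.01 ] w 0.01800307536144183 F [-1.9  0.8 -1.4] grip 25.041826876885835 q [-0.59  0.56  1.42 -0.    1.17 -0.62]
shift cm [ -0.27  -5.26 -13.04]
```

View pics/w2.png

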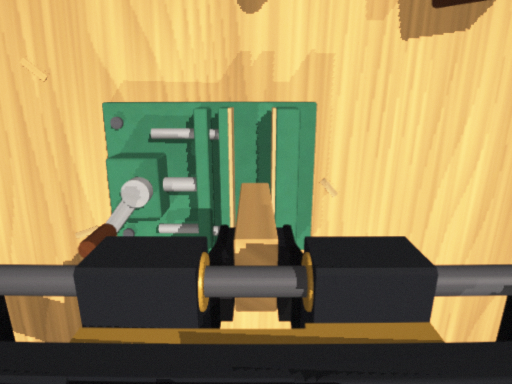

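Wrist view: tan jaw liners at columns 231 (moving) and 274 (fixed). The block is held at (257,215), knob at (98,240). I measure the gap from depth.

```bash
cat > v.py <<'E'
from h import *
import sys
c={k:v for k,v in np.load(sys.argv[1]).items()}; P=cloud(c); ok=c['range_z']>0
psi=.03; ex=np.array([np.cos(psi),np.sin(psi)]); ey=np.array([-ex[1],ex[0]])
b=np.array([.5745,-.2675]); L=np.dstack([(P[...,:2]-b)@ex,(P[...,:2]-b)@ey,P[...,2]])
m=ok&(L[...,2]>.045)&(L[...,2]<.06)&(L[...,0]>-.08)&(L[...,0]<.06)&(abs(L[...,1])<.09)
hsv=cv2.cvtColor(c['image'],cv2.COLOR_RGB2HSV); tan=m&(hsv[...,0]<25)
for nm,sg in (('mov',tan&(L[...,0]<0)),('fix',tan&(L[...,0]>0))):
    x,y=L[sg][:,0],L[sg][:,1]; print(nm,sg.sum(),'x',np.percentile(x,[5,50,95]).round(4),'slope',np.polyfit(y,x,1).round(4),'y',y.min().round(4),y.max().round(4),'z',np.median(L[sg][:,2]).round(4))
k=ok&(L[...,2]>.085)&(L[...,2]<.115)&(L[...,0]<-.1); print('knob',k.sum(),np.median(P[k],0).round(4),P[k].min(0).round(4),P[k].max(0).round(4))
bed=ok&(abs(L[...,0])<.01)&(L[...,1]>.03)&(L[...,1]<.07); print('bed z',np.median(L[bed][:,2]).round(4))
E
python3 v.py w2.npz
```

```text
mov 460 x [-0.0205 -0.0188 -0.0174] slope [ 0.0051 -0.0189] y -0.0396 0.0747 z 0.0518
fix 336 x [0.0201 0.0215 0.0228] slope [0.0015 0.0214] y -0.0283 0.0745 z 0.0519
knob 408 [ 0.4399 -0.3046  0.1065] [ 0.4303 -0.3171  0.0852] [ 0.447  -0.3009  0.1099]
bed z 0.2985
```

Emit:
{"op": "send_rows", "data": {
  "increments": [0, 0, 0, -0.2, -2.6, 0, 0.1, 0, 0, 0, 0, -2.6, 0, 0.1, 0, 0, 0, 0, 0, 0, 0.1, 0, 0, 0, 0, 0, -3, 0.1, 0, 0, 0, 0, 0, -3, 0.1, 0, 0, 0, 0, 0, -3, 0.1, 0, 0, 0, 0, 0, -2, 0.1, 0, 0, 0, 0, 0, 0, 0.1, 0, 0, 0, 0, 0, 0, 0.1]
}}

```text
time: 6.45
position: [0.5823, -0.306, 0.1092]
tool_rot: [0.696, 0.718, 0.0, -0.0]
ft_force: [1.1, -0.1, -0.8]
grip_width: 0.018
grip_force: 25.0
```

```bash
python3 tgt.py .5771 -.3075 .082
```

```text
t 6.45 pos [ 0.5823 -0.306   0.1092] z [-0.     0.001 -1.   ] y [ 1.    0.03 -0.  ] w 0.017983864861846378 F [ 1.1 -0.1 -0.8] grip 25.041868199844544 q [-0.65  0.71  1.44  0.    0.99 -0.68]
shift cm [-0.52 -0.15 -2.72]
```

Emit:
{"op": "send_rows", "data": {
  "increments": [0, 0, 0, -0.5, -0.1, -0.5, 0.1, 0, 0, 0, 0, 0, -1.5, 0.1, 0, 0, 0, 0, 0, -0.6, 0.1, 0, 0, 0, 0, 0, 0, 0.1, 0, 0, 0, 0, 0, 0, 0.1]
}}

```text
time: 6.87
position: [0.5772, -0.3083, 0.0837]
tool_rot: [0.697, 0.717, 0.0, 0.001]
ft_force: [0.4, 0.1, -0.7]
grip_width: 0.018
grip_force: 25.0
```

```bash
python3 tgt.py .5771 -.3075 .082
```

```text
t 6.8667 pos [ 0.5772 -0.3083  0.0837] z [ 0.001 -0.001 -1.   ] y [1.    0.029 0.001] w 0.017994457074983383 F [ 0.4  0.1 -0.7] grip 25.0418436673678 q [-0.66  0.74  1.47 -0.    0.93 -0.69]
shift cm [-0.01  0.08 -0.17]
```

Down in small steps until contact.

Emit:
{"op": "send_rows", "data": {
  "increments": [0, 0, 0, 0, 0, -0.15, 0.1, 0, 0, 0, 0, 0, 0, 0.1, 0, 0, 0, 0, 0, 0, 0.1]
}}

```text
time: 7.12
position: [0.5771, -0.3083, 0.0818]
tool_rot: [0.697, 0.717, 0.0, 0.001]
ft_force: [0.2, -0.3, -0.3]
grip_width: 0.0178
grip_force: 25.0
```

Emit:
{"op": "send_rows", "data": {
  "increments": [0, 0, 0, 0, 0, -0.15, 0.1, 0, 0, 0, 0, 0, 0, 0.1, 0, 0, 0, 0, 0, 0, 0.1]
}}

```text
time: 7.37
position: [0.5771, -0.3086, 0.0814]
tool_rot: [0.697, 0.717, -0.0, 0.001]
ft_force: [-1.3, 1.5, 6.6]
grip_width: 0.0177
grip_force: 25.0
```

Emit:
{"op": "send_rows", "data": {
  "increments": [0, 0, 0, 0, 0, 0, 0.5, 0, 0, 0, 0, 0, 0, 0.5, 0, 0, 0, 0, 0, 0, 0.5, 0, 0, 0, 0, 0, 0, 0.5, 0, 0, 0, 0, 0, 0, 0.5, 0, 0, 0, 0, 0, 3, 0.6, 0, 0, 0, 0, 0, 4, 0.6, 0, 0, 0, 0, 0, 4, 0.6, 0, 0, 0, 0, 3, 4, 0.6, 0, 0, 0, 0, 4, 2, 0.6, 0, 0, 0, 0, 4, 0, 0.6, 0, 0, 0, 0, 4, 0, 0.6, 0, 0, 0, 0, 4, 0, 0.6, 0, 0, 0, 0, 4, 0, 0.6, 0, 0, 0, 0, 4, 0, 0.6, 0, 0, 0, 0, 4, 0, 0.6, 0, 0.1, -0.03, 0.3, 4, 0, 0.6, 0, 0.1, 0, 0.3, 4, 0, 0.6, 0, 0.1, 0, 0.3, 4, 0, 0.6, 0, 0.1, 0, 0.3, 4, 0, 0.6]
}}

```text
time: 9.03
position: [0.5889, 0.1563, 0.2426]
tool_rot: [0.693, 0.693, -0.141, -0.142]
ft_force: [0.5, -0.5, 0.3]
grip_width: 0.052
grip_force: 0.0
```

```bash
python3 tgt.py .603 .277 .196; python3 - <<'E'
from h import *
c=cam('side'); P=cloud(c).reshape(-1,3); ok=c['range_z'].ravel()>0; psi=.03
for m in [ok&(abs(P[:,0]-.577)<.03)&(abs(P[:,1]+.3075)<.05)&(P[:,2]>.075)&(P[:,2]<.125)]:
    Q=P[m]; T=Q[Q[:,2]>.104]; print(len(Q),Q.min(0),Q.max(0),len(T)); print(cv2.minAreaRect((T[:,:2]*1000).astype(np.float32)),np.median(T[:,2]))
E
```

```text
t 9.0333 pos [0.5889 0.1563 0.2426] z [-0.392  0.001 -0.92 ] y [ 0.92  -0.001 -0.392] w 0.05197527753338316 F [ 0.5 -0.5  0.3] grip 0.0 q [0.06 0.68 1.17 0.03 1.7  0.06]
shift cm [ 1.41 12.07 -4.66]
122 [ 0.56751713 -0.32438167  0.0751193 ] [ 0.58619294 -0.285978    0.11575976] 64
((577.322998046875, -305.5888366699219), (15.998983383178711, 37.76313781738281), 5.656647205352783) 0.11170161591850292
```

Emit:
{"op": "send_rows", "data": {
  "increments": [0, 0.1, 0, 0.5, 3.6, -1.5, 0.6, 0, 0, 0, 0.4, 3.5, -1.5, 0.6, 0, 0, 0, 0.4, 2.5, -1.5, 0.6, 0, 0, 0, 0, 0, 0, 0.6, 0, 0, 0, 0, 0, 0, 0.6]
}}

```text
time: 9.5
position: [0.6007, 0.2512, 0.1946]
tool_rot: [0.684, 0.685, -0.176, -0.176]
ft_force: [0.9, -0.9, 0.2]
grip_width: 0.0524
grip_force: 0.0
```

```bash
python3 tgt.py .603 .277 .196
```

```text
t 9.5 pos [0.6007 0.2512 0.1946] z [-0.482 -0.001 -0.876] y [ 0.876  0.001 -0.482] w 0.05244169305078524 F [ 0.9 -0.9  0.2] grip 0.0 q [0.18 0.83 1.02 0.09 1.79 0.18]
shift cm [0.23 2.58 0.14]
```

Emit:
{"op": "send_rows", "data": {
  "increments": [0, 0, 0, 0.28, 2.6, -0.2, 0.6, 0, 0, 0, 0, 0, 0, 0.6, 0, 0, 0, -1.41, 0, -2.59, 0.6, 0, 0, 0, -1.41, 0, -2.59, 0.6, 0, 0, 0, -1.41, 0, -2.59, 0.6, 0, 0, 0, -1.41, 0, -2.59, 0.6, 0, 0, 0, 0, 0, 0, 0.5, 0, 0, 0, 0, 0, 0, 0.4]
}}

```text
time: 10.17
position: [0.5478, 0.2747, 0.0914]
tool_rot: [0.686, 0.684, -0.175, -0.176]
ft_force: [0.3, 0.2, 0.5]
grip_width: 0.0455
grip_force: 0.0
```

```bash
python3 tgt.py .547 .277 .089
```

```text
t 10.1667 pos [0.5478 0.2747 0.0914] z [-0.481  0.001 -0.877] y [ 0.877 -0.002 -0.481] w 0.04545862785677153 F [0.3 0.2 0.5] grip 0.0 q [0.23 0.88 1.22 0.11 1.53 0.2 ]
shift cm [-0.08  0.23 -0.24]
```

Close enough; nudge and grip, then lift.

Emit:
{"op": "send_rows", "data": {
  "increments": [0, 0, 0, -0.1, 0.2, -0.2, 0.1, 0, 0, 0, 0, 0, 0, 0.1, 0, 0, 0, 0, 0, 0, 0.1, 0, 0, 0, 0, 0, 0, 0.1, 0, 0, 0, 0, 0, 0, 0.1, 0, 0, 0, 0, 0, 0, 0.1, 0, 0, 0, 0, 0, 0, 0.1, 0, 0, 0, 0, 0, 0, 0.1]
}}

```text
time: 10.83
position: [0.5474, 0.2783, 0.0904]
tool_rot: [0.685, 0.685, -0.174, -0.175]
ft_force: [0.3, 0.5, 5.7]
grip_width: 0.0182
grip_force: 25.0
```

```bash
python3 tgt.py .547 .277 .089
```

```text
t 10.8333 pos [0.5474 0.2783 0.0904] z [-0.479  0.002 -0.878] y [ 0.878 -0.001 -0.479] w 0.01817866280515683 F [0.3 0.5 5.7] grip 25.01878119452158 q [0.23 0.88 1.21 0.11 1.53 0.2 ]
shift cm [-0.04 -0.13 -0.14]
```

Emit:
{"op": "send_rows", "data": {
  "increments": [0, 0, 0, 1.05, 0, 1.92, 0.1, 0, 0, 0, 1.05, 0, 1.92, 0.1, 0, 0, 0, 1.05, 0, 1.92, 0.1, 0, 0, 0, 1.05, 0, 1.92, 0.1, 0, 0, 0, 1.05, 0, 1.92, 0.1, 0, -0.1, 0, 0, -2.5, 3.2, 0.1, 0, -0.1, 0, 0, -2.5, 3.2, 0.1, 0, -0.1, 0, 0, -2.5, 3.2, 0.1, 0, -0.1, 0, 0, -3.9, 0.2, 0.1, 0, -0.1, 0, 0, -3.9, 0.2, 0.1, 0, 0, 0, 0, -3.9, 0, 0.1, 0, 0, 0, 0, -3.9, 0, 0.1, 0, 0, 0, 0, -3.9, 0, 0.1, 0, 0, 0, 0, -3.9, 0, 0.1, 0, 0, 0, 0, -3.9, 0, 0.1, 0, 0, 0, 0, -3.9, 0, 0.1, 0, 0, 0.01, -0.3, -3.9, 0, 0.1, 0, 0, 0.01, -0.6, -3.9, 0, 0.1, 0, 0, 0.01, -0.6, -3.1, 0, 0.1, 0, 0, 0, -0.6, 0, 0, 0.1]
}}

```text
time: 12.5
position: [0.5787, -0.2249, 0.2848]
tool_rot: [0.699, 0.715, -0.001, 0.002]
ft_force: [-0.0, 0.6, -0.6]
grip_width: 0.018
grip_force: 25.0
```

Emit:
{"op": "send_rows", "data": {
  "increments": [0, 0, 0, 0, 0, 0, 0.1]
}}

```text
time: 12.58
position: [0.5775, -0.2198, 0.2847]
tool_rot: [0.698, 0.716, 0.0, -0.001]
ft_force: [0.3, 0.7, -1.1]
grip_width: 0.018
grip_force: 25.0
```

```bash
python3 tgt.py .5759 -.2675 .0814
```

```text
t 12.5833 pos [ 0.5775 -0.2198  0.2847] z [-0.001  0.002 -1.   ] y [ 1.     0.025 -0.001] w 0.017985725434900356 F [ 0.3  0.7 -1.1] grip 24.999134251847863 q [-0.54  0.46  1.39  0.    1.29 -0.57]
shift cm [ -0.16  -4.77 -20.33]
```

Emit:
{"op": "send_rows", "data": {
  "increments": [0, 0, 0, -0.15, -2.4, 0, 0.1, 0, 0, 0, 0, -2.35, -2, 0.1, 0, 0, 0, 0, 0, -3.5, 0.1, 0, 0, 0, 0, 0, -3.5, 0.1, 0, 0, 0, 0, 0, -3.5, 0.1, 0, 0, 0, 0, 0, -3, 0.1, 0, 0, 0, 0, 0, -1.5, 0.1, 0, 0, 0, 0, 0, 0, 0.1, 0, 0, 0, 0, 0, 0, 0.1]
}}

```text
time: 13.33
position: [0.5774, -0.2638, 0.1144]
tool_rot: [0.696, 0.718, 0.001, -0.001]
ft_force: [0.6, 0.1, -0.7]
grip_width: 0.0178
grip_force: 25.0
```

```bash
python3 tgt.py .5759 -.2675 .083
```

```text
t 13.3333 pos [ 0.5774 -0.2638  0.1144] z [-0.001  0.003 -1.   ] y [ 1.     0.031 -0.001] w 0.017751907991310004 F [ 0.6  0.1 -0.7] grip 24.999350644648075 q [-0.61  0.68  1.5   0.    0.96 -0.64]
shift cm [-0.15 -0.37 -3.14]
```

Emit:
{"op": "send_rows", "data": {
  "increments": [0, 0, 0, -0.15, -0.35, 0, 0.1, 0, 0, 0, 0, 0, -1.5, 0.1, 0, 0, 0, 0, 0, -1.5, 0.1, 0, 0, 0, 0, 0, 0, 0.1, 0, 0, 0, 0, 0, 0, 0.1]
}}

```text
time: 13.75
position: [0.5762, -0.2691, 0.0863]
tool_rot: [0.697, 0.717, 0.001, 0.0]
ft_force: [0.5, -0.0, -0.5]
grip_width: 0.0176
grip_force: 25.0
```

Emit:
{"op": "send_rows", "data": {
  "increments": [0, 0, 0, 0, 0, -0.2, 0.1, 0, 0, 0, 0, 0, 0, 0.1, 0, 0, 0, 0, 0, 0, 0.1]
}}

```text
time: 14.0
position: [0.5763, -0.2692, 0.0842]
tool_rot: [0.697, 0.717, 0.001, 0.0]
ft_force: [0.4, 0.7, -0.9]
grip_width: 0.0177
grip_force: 25.0
```

Emit:
{"op": "send_rows", "data": {
  "increments": [0, 0, 0, 0, 0, -0.15, 0.1, 0, 0, 0, 0, 0, 0, 0.1, 0, 0, 0, 0, 0, 0, 0.1]
}}

```text
time: 14.25
position: [0.5762, -0.2694, 0.083]
tool_rot: [0.697, 0.717, 0.001, 0.0]
ft_force: [-0.9, 0.0, 5.2]
grip_width: 0.018
grip_force: 25.0
```

Emit:
{"op": "send_rows", "data": {
  "increments": [0, 0, 0, 0, 0, 0, 0.5, 0, 0, 0, 0, 0, 0, 0.5, 0, 0, 0, 0, 0, 0, 0.5, 0, 0, 0, 0, 0, 0, 0.5, 0, 0, 0, 0, 0, 0, 0.5, 0, 0, 0, 0, 0, 3, 0.6, 0, 0, 0, 0, 0, 4, 0.6, 0, 0, 0, 0, 0, 4, 0.6, 0, 0, 0, 0, 3, 4, 0.6, 0, 0, 0, 0, 4, 2, 0.6, 0, 0, 0, 0, 4, 0, 0.6, 0, 0, 0, 0, 4, 0, 0.6, 0, 0, 0, 0, 4, 0, 0.6, 0, 0, 0, 0, 4, 0, 0.6, 0, 0, 0, 0, 4, 0, 0.6, 0, 0, 0, 0, 4, 0, 0.6, 0, 0.1, -0.03, 0.3, 4, 0, 0.6, 0, 0.1, 0, 0.3, 4, 0, 0.6, 0, 0.1, 0, 0.3, 4, 0, 0.6, 0, 0.1, 0, 0.3, 4, 0, 0.6]
}}

```text
time: 15.92
position: [0.5877, 0.1956, 0.2445]
tool_rot: [0.693, 0.692, -0.141, -0.142]
ft_force: [1.4, -0.0, -0.8]
grip_width: 0.052
grip_force: 0.0
```

Emit:
{"op": "send_rows", "data": {
  "increments": [0, 0.1, 0, 0.4, 4, -1.5, 0.6, 0, 0, 0, 0.4, 4, -1.5, 0.6, 0, 0, 0, 0.4, 4, -1.5, 0.6, 0, 0, 0, 0.3, 3.4, -1.5, 0.6, 0, 0, 0, 0, 0, 0, 0.6, 0, 0, 0, 0, 0, 0, 0.6]
}}

```text
time: 16.42
position: [0.6007, 0.3458, 0.1822]
tool_rot: [0.684, 0.685, -0.176, -0.176]
ft_force: [0.1, 0.3, -0.2]
grip_width: 0.052
grip_force: 0.0
```

```bash
python3 tgt.py .6028 .355 .193
```

```text
t 16.4167 pos [0.6007 0.3458 0.1822] z [-0.483 -0.    -0.876] y [ 0.876  0.002 -0.483] w 0.052039351265093174 F [ 0.1  0.3 -0.2] grip 0.0 q [0.3  0.89 0.91 0.15 1.82 0.3 ]
shift cm [0.21 0.92 1.08]
```

Emit:
{"op": "send_rows", "data": {
  "increments": [0, 0, 0, -0.28, 0.9, 0.16, 0.6, 0, 0, 0, 0, 0, 0, 0.6, 0, 0, 0, -1.29, 0, -2.36, 0.6, 0, 0, 0, -1.29, 0, -2.36, 0.6, 0, 0, 0, -1.28, 0, -2.36, 0.6, 0, 0, 0, -1.28, 0, -2.35, 0.6, 0, 0, 0, 0, 0, 0, 0.5, 0, 0, 0, 0, 0, 0, 0.4]
}}

```text
time: 17.08
position: [0.5479, 0.3519, 0.0926]
tool_rot: [0.686, 0.684, -0.175, -0.176]
ft_force: [0.4, 0.4, 0.6]
grip_width: 0.0452
grip_force: 0.0
```

```bash
python3 tgt.py .5465 .355 .0895
```

```text
t 17.0833 pos [0.5479 0.3519 0.0926] z [-0.481  0.003 -0.877] y [ 0.877 -0.002 -0.481] w 0.045228485893060076 F [0.4 0.4 0.6] grip 0.0 q [0.33 0.92 1.11 0.16 1.59 0.29]
shift cm [-0.14  0.31 -0.31]
```

Emit:
{"op": "send_rows", "data": {
  "increments": [0, 0, 0, -0.1, 0.25, -0.2, 0.1, 0, 0, 0, 0, 0, 0, 0.1, 0, 0, 0, 0, 0, 0, 0.1, 0, 0, 0, 0, 0, 0, 0.1, 0, 0, 0, 0, 0, 0, 0.1, 0, 0, 0, 0, 0, 0, 0.1, 0, 0, 0, 0, 0, 0, 0.1, 0, 0, 0, 0, 0, 0, 0.1]
}}

```text
time: 17.75
position: [0.5474, 0.3557, 0.0914]
tool_rot: [0.686, 0.685, -0.174, -0.176]
ft_force: [-0.1, -0.4, 5.4]
grip_width: 0.0179
grip_force: 25.0
```

```bash
python3 tgt.py .5465 .355 .0895
```

```text
t 17.75 pos [0.5474 0.3557 0.0914] z [-0.479  0.004 -0.878] y [ 0.878 -0.001 -0.479] w 0.017850862411946115 F [-0.1 -0.4  5.4] grip 24.99957690404861 q [0.33 0.92 1.11 0.16 1.58 0.3 ]
shift cm [-0.09 -0.07 -0.19]
```

Emit:
{"op": "send_rows", "data": {
  "increments": [0, 0, 0, 1.05, 0, 1.92, 0.1, 0, 0, 0, 1.05, 0, 1.92, 0.1, 0, 0, 0, 1.05, 0, 1.92, 0.1, 0, 0, 0, 1.05, 0, 1.92, 0.1, 0, 0, 0, 1.05, 0, 1.92, 0.1, 0, -0.1, 0, 0, -2.7, 3.2, 0.1, 0, -0.1, 0, 0, -2.7, 3.2, 0.1, 0, -0.1, 0, 0, -2.7, 3.2, 0.1, 0, -0.1, 0, 0, -3.9, 0.2, 0.1, 0, -0.1, 0, 0, -3.9, 0.2, 0.1, 0, 0, 0, 0, -3.9, 0, 0.1, 0, 0, 0, 0, -3.9, 0, 0.1, 0, 0, 0, 0, -3.9, 0, 0.1, 0, 0, 0, 0, -3.9, 0, 0.1, 0, 0, 0, 0, -3.9, 0, 0.1, 0, 0, 0, 0, -3.9, 0, 0.1, 0, 0, 0.01, -0.6, -3.9, 0, 0.1, 0, 0, 0.01, -0.6, -3.9, 0, 0.1, 0, 0, 0.01, -0.6, -3.9, 0, 0.1, 0, 0, 0, -0.6, -3.9, 0, 0.1]
}}

```text
time: 19.42
position: [0.5751, -0.1951, 0.2855]
tool_rot: [0.697, 0.717, 0.001, -0.001]
ft_force: [1.8, 0.6, 0.2]
grip_width: 0.018
grip_force: 25.0
```

Emit:
{"op": "send_rows", "data": {
  "increments": [0, 0, 0, 0, 0, 0, 0.1, 0, 0, 0, 0, 0, 0, 0.1]
}}

```text
time: 19.58
position: [0.5752, -0.1957, 0.2853]
tool_rot: [0.698, 0.716, 0.001, -0.001]
ft_force: [-0.3, 0.6, -0.3]
grip_width: 0.0181
grip_force: 25.0
```

```bash
python3 tgt.py .5747 -.2275 .083
```

```text
t 19.5833 pos [ 0.5752 -0.1957  0.2853] z [ 0.     0.003 -1.   ] y [1.    0.025 0.   ] w 0.018105120831373316 F [-0.3  0.6 -0.3] grip 24.99913184903562 q [-0.51  0.45  1.41  0.    1.28 -0.54]
shift cm [ -0.05  -3.18 -20.23]
```

Emit:
{"op": "send_rows", "data": {
  "increments": [0, 0, 0, 0, -3.1, 0, 0.1, 0, 0, 0, 0, 0, -3.5, 0.1, 0, 0, 0, 0, 0, -3.5, 0.1, 0, 0, 0, 0, 0, -3.5, 0.1, 0, 0, 0, 0, 0, -3.5, 0.1, 0, 0, 0, 0, 0, -2.5, 0.1, 0, 0, 0, 0, 0, 0, 0.1, 0, 0, 0, 0, 0, 0, 0.1]
}}

```text
time: 20.25
position: [0.5752, -0.2224, 0.1195]
tool_rot: [0.696, 0.718, 0.001, -0.003]
ft_force: [0.6, -0.0, 0.5]
grip_width: 0.0179
grip_force: 25.0
```

```bash
python3 tgt.py .5747 -.2275 .084
```

```text
t 20.25 pos [ 0.5752 -0.2224  0.1195] z [-0.003  0.005 -1.   ] y [ 1.     0.031 -0.003] w 0.017926800854602465 F [ 0.6 -0.   0.5] grip 24.999389592558146 q [-0.55  0.66  1.54  0.    0.95 -0.58]
shift cm [-0.05 -0.51 -3.55]
```

Emit:
{"op": "send_rows", "data": {
  "increments": [0, 0, 0, 0, -0.45, 0, 0.1, 0, 0, 0, 0, 0, -1.7, 0.1, 0, 0, 0, 0, 0, -1.5, 0.1, 0, 0, 0, 0, 0, 0, 0.1, 0, 0, 0, 0, 0, 0, 0.1]
}}

```text
time: 20.67
position: [0.5766, -0.2291, 0.0904]
tool_rot: [0.697, 0.717, 0.001, 0.0]
ft_force: [0.3, 0.3, 0.2]
grip_width: 0.018
grip_force: 25.0
```

Emit:
{"op": "send_rows", "data": {
  "increments": [0, 0, 0, 0, 0, -0.2, 0.1, 0, 0, 0, 0, 0, 0, 0.1, 0, 0, 0, 0, 0, 0, 0.1]
}}

```text
time: 20.92
position: [0.5764, -0.2291, 0.088]
tool_rot: [0.697, 0.717, 0.001, 0.0]
ft_force: [-0.1, -0.6, 0.1]
grip_width: 0.018
grip_force: 25.0
```

Emit:
{"op": "send_rows", "data": {
  "increments": [0, 0, 0, 0, 0, -0.25, 0.1, 0, 0, 0, 0, 0, 0, 0.1, 0, 0, 0, 0, 0, 0, 0.1]
}}

```text
time: 21.17
position: [0.5757, -0.2287, 0.0843]
tool_rot: [0.697, 0.717, 0.001, -0.001]
ft_force: [0.4, 0.0, 0.5]
grip_width: 0.0184
grip_force: 25.0
```

Emit:
{"op": "send_rows", "data": {
  "increments": [0, 0, 0, 0, 0, -0.18, 0.1, 0, 0, 0, 0, 0, 0, 0.1, 0, 0, 0, 0, 0, 0, 0.1]
}}

```text
time: 21.42
position: [0.5756, -0.2289, 0.0841]
tool_rot: [0.697, 0.717, 0.001, -0.001]
ft_force: [-2.1, 0.9, 10.3]
grip_width: 0.0175
grip_force: 25.0
```

Emit:
{"op": "send_rows", "data": {
  "increments": [0, 0, 0, 0, 0, 0, 0.5, 0, 0, 0, 0, 0, 0, 0.5, 0, 0, 0, 0, 0, 0, 0.5, 0, 0, 0, 0, 0, 0, 0.5, 0, 0, 0, 0, 0, 0, 0.5, 0, 0, 0, 0, 0, 3, 0.6, 0, 0, 0, 0, 0, 4, 0.6, 0, 0, 0, 0, 0, 4, 0.6, 0, 0, 0, -3, -2, 2, 0.6, 0, 0, 0, -3.5, -2, 0, 0.6, 0, 0, 0, -3.5, -2, 0, 0.6, 0, 0, 0, -3.5, -2, 0, 0.6, 0, 0, 0, 0, 0, 0, 0.6, 0, 0, 0, 0, 0, 0, 0.6]
}}

```text
time: 22.58
position: [0.4391, -0.3096, 0.2124]
tool_rot: [0.698, 0.716, 0.001, -0.001]
ft_force: [0.4, 0.6, -0.2]
grip_width: 0.0522
grip_force: 0.0
```

```bash
python3 tgt.py .438 -.3096 .084
python3 - <<'E'
from h import *
for n in ('wrist','side','top'):
    c=cam(n); np.savez(n+'3.npz',**c)
    save(c,n+'3.png')
E
python3 v.py side3.npz|grep knob; python3 v.py wrist3.npz | grep knob
python3 - <<'E'
from h import *
a=np.load('wrist3.npz')['image']; b=np.load('side3.npz')['image'][75:190,235:375]
b=cv2.resize(b,(468,384),interpolation=cv2.INTER_CUBIC); cv2.imwrite('pics/k.png',cv2.resize(np.hstack([a,b]),(790,310))[:,:,::-1])
E
```

```text
t 22.5833 pos [ 0.4391 -0.3096  0.2124] z [-0.     0.003 -1.   ] y [ 1.     0.025 -0.   ] w 0.05221313611955071 F [ 0.4  0.6 -0.2] grip 0.0 q [-0.82  0.43  1.67  0.    1.04 -0.85]
shift cm [ -0.11   0.   -12.84]
knob 88 [ 0.4388 -0.3037  0.098 ] [ 0.1572 -0.5787  0.085 ] [ 0.449  -0.2957  0.1128]
knob 495 [ 0.439  -0.3073  0.1077] [ 0.4303 -0.3183  0.0851] [ 0.4475 -0.3012  0.1098]
```

View pics/k.png

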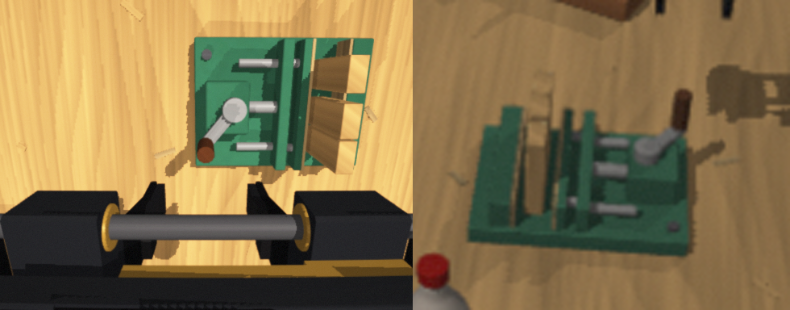

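All three blocks stand in the vise: (340,70), (340,105), (330,145) in the left half. The knob at (206,152) is confirmed at (0.439,-0.310).

Emit:
{"op": "send_rows", "data": {
  "increments": [0, 0, 0, 0, 0, -3.2, 0.6, 0, 0, 0, 0, 0, -3.2, 0.6, 0, 0, 0, 0, 0, -3.2, 0.6, 0, 0, 0, 0, 0, -2.8, 0.6, 0, 0, 0, 0, 0, 0, 0.4, 0, 0, 0, 0, 0, 0, 0.3]
}}

```text
time: 23.23
position: [0.441, -0.3071, 0.0871]
tool_rot: [0.696, 0.718, 0.001, -0.003]
ft_force: [0.2, 0.6, 0.5]
grip_width: 0.0454
grip_force: 0.0
```

```bash
python3 tgt.py .439 -.3097 .085
```

```text
t 23.2333 pos [ 0.441  -0.3071  0.0871] z [-0.003  0.006 -1.   ] y [ 1.     0.031 -0.002] w 0.04538362943023342 F [0.2 0.6 0.5] grip 0.0 q [-0.82  0.63  1.77  0.    0.75 -0.85]
shift cm [-0.2  -0.26 -0.21]
```

Emit:
{"op": "send_rows", "data": {
  "increments": [0, 0, 0, -0.1, -0.15, -0.1, 0.05, 0, 0, 0, 0, 0, 0, 0.05, 0, 0, 0, 0, 0, 0, 0.05, 0, 0, 0, 0, 0, 0, 0.05, 0, 0, 0, 0, 0, 0, 0.05, 0, 0, 0, 0, 0, 0, 0.05, 0, 0, 0, 0, 0, 0, 0.05, 0, 0, 0, 0, 0, 0, 0.05],
  "newtons": 45
}}

```text
time: 23.9
position: [0.4388, -0.3104, 0.0888]
tool_rot: [0.697, 0.718, 0.0, -0.001]
ft_force: [-3.6, 0.6, 6.4]
grip_width: 0.0172
grip_force: 45.0
```

```bash
cat > arc.py <<'E'
from h import *
import sys
# axis of crank, current knob angle from TCP, then rows to target q in steps
ax=np.array([.4695,-.2707]); psi=.03
o=robot.get_obs(); p=np.array(o['position'])[:2]; d=p-ax
a=np.arctan2(d[1],d[0]); q=(-2.0-(a-psi))%(2*np.pi)
print('t',o['time'],'r',np.hypot(*d).round(4),'q',q.round(3),'w',np.round(o['grip_width'],4),'F',np.round(o['ft_force'],1),'z',o['position'][2])
qt,n=float(sys.argv[1]),int(sys.argv[2])
Q=np.linspace(q,qt,n+1); X=ax+.05*np.c_[np.cos(psi-2-Q),np.sin(psi-2-Q)]
X[0]=p; print((np.diff(X,axis=0)*100).round(2).tolist())
E
python3 arc.py 1.3 16
```

```text
t 23.9 r 0.0502 q 0.26 w 0.0172 F [-3.6  0.6  6.4] z 0.0887905119062305
[[-0.24, 0.22], [-0.24, 0.22], [-0.22, 0.24], [-0.21, 0.25], [-0.19, 0.26], [-0.17, 0.28], [-0.15, 0.29], [-0.13, 0.3], [-0.11, 0.3], [-0.09, 0.31], [-0.07, 0.32], [-0.05, 0.32], [-0.03, 0.32], [-0.01, 0.32], [0.01, 0.32], [0.03, 0.32]]
```

Emit:
{"op": "send_rows", "data": {
  "increments": [0, 0, 0, -0.24, 0.22, 0, 0.05, 0, 0, 0, -0.24, 0.22, 0, 0.05, 0, 0, 0, -0.22, 0.24, 0, 0.05, 0, 0, 0, -0.21, 0.25, 0, 0.05, 0, 0, 0, -0.19, 0.26, 0, 0.05, 0, 0, 0, -0.17, 0.28, 0, 0.05, 0, 0, 0, -0.15, 0.29, 0, 0.05, 0, 0, 0, -0.13, 0.3, 0, 0.05, 0, 0, 0, -0.11, 0.3, 0, 0.05, 0, 0, 0, -0.09, 0.31, 0, 0.05, 0, 0, 0, -0.07, 0.32, 0, 0.05, 0, 0, 0, -0.05, 0.32, 0, 0.05, 0, 0, 0, -0.03, 0.32, 0, 0.05, 0, 0, 0, -0.01, 0.32, 0, 0.05, 0, 0, 0, 0.01, 0.32, 0, 0.05, 0, 0, 0, 0.03, 0.32, 0, 0.05]
}}

```text
time: 25.23
position: [0.4194, -0.2661, 0.0888]
tool_rot: [0.696, 0.718, -0.001, -0.001]
ft_force: [-9.3, -5.2, 9.2]
grip_width: 0.0168
grip_force: 45.0
```

```bash
python3 arc.py 2.2 16
```

```text
t 25.2333 r 0.0503 q 1.263 w 0.0168 F [-9.3 -5.2  9.2] z 0.08875584318755013
[[0.07, 0.29], [0.05, 0.29], [0.07, 0.28], [0.09, 0.28], [0.1, 0.27], [0.12, 0.27], [0.13, 0.26], [0.15, 0.25], [0.16, 0.24], [0.18, 0.23], [0.19, 0.22], [0.2, 0.21], [0.21, 0.2], [0.23, 0.19], [0.24, 0.17], [0.25, 0.16]]
```

Emit:
{"op": "send_rows", "data": {
  "increments": [0, 0, 0, 0.04, 0.29, 0, 0.05, 0, 0, 0, 0.05, 0.29, 0, 0.05, 0, 0, 0, 0.07, 0.28, 0, 0.05, 0, 0, 0, 0.09, 0.28, 0, 0.05, 0, 0, 0, 0.1, 0.27, 0, 0.05, 0, 0, 0, 0.12, 0.27, 0, 0.05, 0, 0, 0, 0.13, 0.26, 0, 0.05, 0, 0, 0, 0.15, 0.25, 0, 0.05, 0, 0, 0, 0.16, 0.24, 0, 0.05, 0, 0, 0, 0.18, 0.23, 0, 0.05, 0, 0, 0, 0.19, 0.22, 0, 0.05, 0, 0, 0, 0.2, 0.21, 0, 0.05, 0, 0, 0, 0.21, 0.2, 0, 0.05, 0, 0, 0, 0.23, 0.19, 0, 0.05, 0, 0, 0, 0.24, 0.17, 0, 0.05, 0, 0, 0, 0.25, 0.16, 0, 0.05]
}}

```text
time: 26.57
position: [0.4441, -0.2271, 0.0887]
tool_rot: [0.696, 0.718, -0.0, -0.001]
ft_force: [-5.6, -5.0, 8.0]
grip_width: 0.0167
grip_force: 45.0
```

```bash
python3 arc.py 2.72 12
```

```text
t 26.5667 r 0.0505 q 2.215 w 0.0167 F [-5.6 -5.   8. ] z 0.08868344509167596
[[0.21, 0.06], [0.19, 0.09], [0.19, 0.09], [0.2, 0.08], [0.2, 0.07], [0.2, 0.06], [0.2, 0.05], [0.21, 0.04], [0.21, 0.04], [0.21, 0.03], [0.21, 0.02], [0.21, 0.01]]
```

Emit:
{"op": "send_rows", "data": {
  "increments": [0, 0, 0, 0.21, 0.08, 0, 0.05, 0, 0, 0, 0.19, 0.09, 0, 0.05, 0, 0, 0, 0.19, 0.09, 0, 0.05, 0, 0, 0, 0.2, 0.08, 0, 0.05, 0, 0, 0, 0.2, 0.07, 0, 0.05, 0, 0, 0, 0.2, 0.06, 0, 0.05, 0, 0, 0, 0.2, 0.05, 0, 0.05, 0, 0, 0, 0.21, 0.04, 0, 0.05, 0, 0, 0, 0.21, 0.04, 0, 0.05, 0, 0, 0, 0.21, 0.03, 0, 0.05, 0, 0, 0, 0.21, 0.02, 0, 0.05, 0, 0, 0, 0.21, 0.01, 0, 0.05, 0, 0, 0, 0, 0, 0, 0.05]
}}

```text
time: 27.65
position: [0.4666, -0.2203, 0.0886]
tool_rot: [0.696, 0.718, -0.001, -0.003]
ft_force: [-9.1, -5.2, 9.7]
grip_width: 0.0167
grip_force: 45.0
```

```bash
python3 arc.py 2.74 2
```

```text
t 27.65 r 0.0505 q 2.684 w 0.0167 F [-9.1 -5.2  9.7] z 0.08859928493238274
[[0.14, -0.04], [0.14, 0.0]]
```

Emit:
{"op": "send_rows", "data": {
  "increments": [0, 0, 0, 0.2, 0, 0, 0.05, 0, 0, 0, 0, 0, 0, 0.05, 0, 0, 0, 0, 0, 0, 0.05]
}}

```text
time: 27.9
position: [0.4682, -0.2202, 0.0886]
tool_rot: [0.696, 0.718, -0.001, -0.003]
ft_force: [-10.4, -4.3, 10.8]
grip_width: 0.0172
grip_force: 45.0
```

```bash
python3 arc.py 2.74 2
```

```text
t 27.9 r 0.0505 q 2.716 w 0.0172 F [-10.4  -4.3  10.8] z 0.08859231829519343
[[0.06, -0.05], [0.06, 0.0]]
```

Emit:
{"op": "send_rows", "data": {
  "increments": [0, 0, 0, 0, 0, 0, 0.5, 0, 0, 0, 0, 0, 0, 0.5, 0, 0, 0, 0, 0, 0, 0.5, 0, 0, 0, 0, 0, 0, 0.5, 0, 0, 0, 0, 0, 0, 0.5, 0, 0, 0, 0, 0, 2, 0.5, 0, 0, 0, 0, 0, 3.5, 0.5, 0, 0, 0, 0, 0, 4, 0.5, 0, 0, 0, -1, -4, 3, 0.5, 0, 0, 0, -1, -4, 0, 0.5, 0, 0, 0, -1, -4, 0, 0.5, 0, 0, 0, 0, 0, 0, 0.5, 0, 0, 0, 0, 0, 0, 0.5]
}}

```text
time: 28.98
position: [0.443, -0.3343, 0.2069]
tool_rot: [0.698, 0.716, 0.001, -0.001]
ft_force: [0.4, 0.5, -0.4]
grip_width: 0.0436
grip_force: 0.0
```

```bash
python3 tgt.py
python3 - <<'E'
from h import *
for n in ('wrist','side','top'): np.savez(n+'4.npz',**cam(n))
a=np.load('wrist4.npz')['image']; b=np.load('side4.npz')['image'][75:190,235:375]
b=cv2.resize(b,(468,384),interpolation=cv2.INTER_CUBIC); cv2.imwrite('pics/e.png',cv2.resize(np.hstack([a,b]),(790,310))[:,:,::-1])
E
python3 - <<'E'
from h import *
psi=.03
for n in ('wrist4','side4','top4'):
    c=np.load(n+'.npz'); c={k:v for k,v in c.items()}; P=cloud(c).reshape(-1,3); ok=c['range_z'].ravel()>0
    k=ok&(np.hypot(P[:,0]-.4695,P[:,1]+.2207)<.03)&(P[:,2]>.09)&(P[:,2]<.115); Q=P[k]; 
    if len(Q): print(n,'knob',len(Q),((Q.min(0)+Q.max(0))/2).round(4),np.median(Q,0).round(4))
    m=ok&(P[:,0]>.55)&(P[:,0]<.62)&(P[:,1]<-.19)&(P[:,1]>-.35)&(P[:,2]>.102)&(P[:,2]<.12); T=P[m]
    for y in (-.308,-.2694,-.2289):
        t=T[abs(T[:,1]-y)<.02]; 
        if len(t)>5: print('  blk',y,len(t),'z',np.median(t[:,2]).round(4),'xmid',((t[:,0].min()+t[:,0].max())/2).round(4),cv2.minAreaRect((t[:,:2]*1000).astype(np.float32))[1:])
E
```

```text
t 28.9833 pos [ 0.443  -0.3343  0.2069] z [ 0.001  0.002 -1.   ] y [1.    0.025 0.001] w 0.04362698326693853 F [ 0.4  0.5 -0.4] grip 0.0 q [-0.85  0.46  1.63  0.    1.04 -0.88]
wrist4 knob 585 [ 0.4679 -0.221   0.1005] [ 0.4673 -0.2218  0.1079]
  blk -0.308 1348 z 0.1099 xmid 0.5858 ((19.31456756591797, 37.935264587402344), 0.4030209183692932)
  blk -0.2694 1333 z 0.1099 xmid 0.5846 ((19.105968475341797, 33.06550216674805), 1.2258784770965576)
  blk -0.2289 1578 z 0.11 xmid 0.5837 ((18.90570068359375, 34.538631439208984), 1.3274503946304321)
side4 knob 65 [ 0.4702 -0.2197  0.1026] [ 0.4702 -0.2149  0.1067]
  blk -0.308 56 z 0.1117 xmid 0.5863 ((18.14149284362793, 34.180686950683594), 0.5448378920555115)
  blk -0.2694 79 z 0.112 xmid 0.5855 ((35.62699508666992, 18.05437660217285), 88.38623046875)
  blk -0.2289 83 z 0.1114 xmid 0.5844 ((17.818506240844727, 38.075435638427734), 1.3786852359771729)
top4 knob 42 [ 0.468  -0.2204  0.102 ] [ 0.4681 -0.2196  0.1055]
  blk -0.308 93 z 0.1093 xmid 0.5875 ((35.75368118286133, 16.70159149169922), 88.88673400878906)
  blk -0.2694 85 z 0.109 xmid 0.5851 ((33.184783935546875, 16.458005905151367), 89.93342590332031)
  blk -0.2289 92 z 0.109 xmid 0.5843 ((33.198585510253906, 18.39511489868164), 89.96392822265625)
```

View pics/e.png

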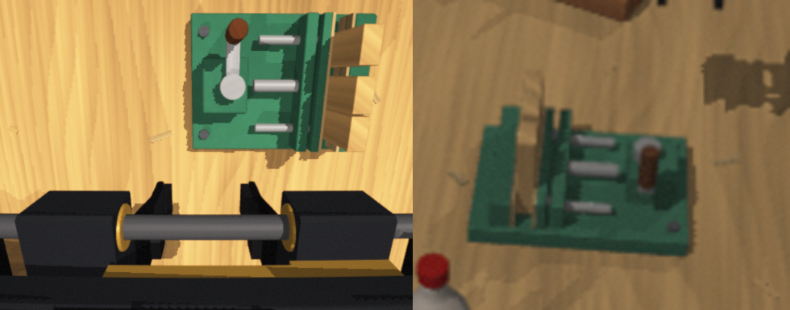

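The wrist and side views show all three blocks upright against the fixed jaw, tops at 110 mm. The knob at (238,30) puts the crank at about 2.7, and the gripper is clear.

```bash
python3 -c "
from rig import robot
print(robot.hand_in())"
```

```text
the job is handed in; nothing more can be done
None
```

I stood three plain blocks between the vise jaws, cranked the vise to about 2.7 rad (firm), let go of everything and handed the job in at about 29 s; the hand-in returned no verdict, and I didn't re-measure the three blocks left in the rack.

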